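Slide a thin rivet plate off the slab's edge and load it in the drilling jig

ROBOT

A 6-joint arm with a two-finger parallel gripper is mounted at the origin on the work surface. World frame = base frame: x ahead of the robot, y to its left, z up, the work surface at z = 0. Lengths are in mm, angles in rad, forces in N, time in s.
With the tool pointing down it reaches from about 350 to 875 mm from the base axis. Payload 4.2 kg.
Tool frame: the origin (TCP) lies midway between the tips of the shut fingers; the grasp point (between the pads) lies 19 mm behind it; z points along the fingers, y is the line along which they close (so a half turn about z gives the same grasp; the last joint's range is limited). The gripper opens to 85 mm and grips with 20 to 120 N. Pads are 22 mm wide; open, the fingers measure 114 mm over their backs; the gripper's body (76 mm by 85 mm) begins 54 mm behind the grasp point. The pads swing forward as they close: fully open they stand 13 mm farther back than shut.
Start: joints at [-0.878, 0.385, 0.008, 0, -1.194, -0.259], TCP at [262.713, -567.081, 231.312] pointing down, gripper open.
Joint ranges: [-3.14, 3.14], [-1.21, 2.06], [-1.07, 1.41], [-3.16, 2.05], [-2.99, -0.16], [-3.1, 3.1]. Speed limits (rad/s): [2.79, 2.79, 3.14, 3.14, 3.14, 3.14].

INTERFACE

Orientations are given as a unit quaternion [x, y, z, w].
In Python, from bench import * gives the robot as it stands.
- The arm moves only by the tool drive_tool, never from a script. Its argument "plan" is a list that holds one entry, the list of rows, each a list of 5 numbers: the closure, from -1 (fully open) to 1 (shut), then the shift along the world's x, y, z in mm, then the turn about the world's z in degrees. A call has 1 to 20 rows; each row shifts and turns the commanded pose from where the row before left it; what a row does not reach is not made up. A row lasts 1/12 s, in which the tool goes at most 41.7 mm and 7.16 degrees, less where a joint would pass 70% of its speed; a pose out of reach is approached as far as the arm can. A call is refused whole if a number of a shift passes 41.7 or a number of a turn 7.16, either way. A call with a gripper value outside its range is refused whole. The fingers move at their own pace and stop on an object; the grip force is fixed at half the most. Time passes only in rows, so rows that do not move let the fingers close. It gives the time, the measured TCP pose, the force, the opening and the grip force at its end, in the units of the state.
- read_state(): the state, without advancing time (a new reading comes with each control period).
- get_image(name): name is "scene" or "top" or "wrist"; returns (picture, depth): 400x640x3 uint8, red, green, blue; 400x640 float32, mm along the optical axis (not along the pixel's ray), 0 where there is no reading.
- camera_model(name): a dict with "fx", "fy", "cx", "cy" (pixels), "R" (3x3) and "t" (3): a world point X has camera coordinates R X + t; the wrist camera has in their place "mount" (4x4, takes a point from camera to tool coordinates, whose origin is the TCP and whose axes are the flange's). Camera axes: x right, y down, z forward; pixel columns grow to the right and rows downward; lengths in mm; the calibration is good to about 2 mm. A picture is of the moment at which its call begins: read the wrist's pose just before it. camera_model takes no time and is no camera call.
- job_done(): hands the job in; it is judged then, once.
The state is a dict: "clock": time; "joints": joint angles; "joint_vel": joint speeds; "joint_efforts": joint torques, N m; "position": TCP position; "ee_rot": TCP orientation; "contact_force": force on the tool from outside, world axes, zero at the start; "wrist_torque": the same for the moment, N m; "gripper_width": finger opening in mm; "grasp_force": force on a finger pad.
Only numpy, scipy, OpenCV 4.12 (cv2) and the standard library are available. Lean on these libraries where they do the work, as an engineer would, in place of code of your own. Each camera call takes 0.05 s, during which the arm holds its last target. There are 200 camera calls.

TASK

The thin steel strip lies flat on the stone slab, where fingers get no proper hold of it. Slide it along the slab until one end clearly overhangs the slab's end that faces the wooden jig (well over the edge, but not so far that it tips or falls), then take it by that overhanging end and lower it flat onto the jig's bed between the two wooden fences, with its far end up against the steel stop, and let go. Never let the strip fall to the bench, and leave the tin and the jar standing where they are.

Things in the scene. Friction and masses are not known exactly. Their poses are not given: they have to be found in the camera images.
- plate: Plain thin steel strip, 50 mm (its x) by 180 mm (its y) by 3 mm thick, about 0.2 kg, with three dark rivet marks on its centre line. Loose, lying flat on the slab. Origin: centre of its underside; long axis y; starts within 0.2 rad of the slab's y axis, wholly on the slab, not overhanging. Alike at both ends. Slides easily on the slab: shut fingertips pressed on it with 10 to 15 N drag it along.
- slab: Smooth pale stone slab fixed to the bench, 180 mm (x) by 280 mm (y) by 40 mm high, flat top at z = 40 mm. To the robot's left. Origin: centre of its underside.
- slab_edge (a point): Middle of the top edge of the slab's -y end, the end that faces the jig: over this edge the strip is to overhang. Axes as the slab's: +y points inward over the slab, z up; strip material at negative y overhangs.
- jig: Wooden drilling jig fixed to the bench, to the robot's right: block 90 mm (x) by 115 mm (y), bed at 40 mm height. Two wooden fences, 10 mm above the bed, run along y beside a channel 58 mm wide centred on x = 0. A dark steel stop, 14 mm thick and 16 mm above the bed, closes the +y end; the -y end is open. Origin: centre of the block's underside.
- jig_stop (a point): Foot of the steel stop's inner face, in the middle of the channel at bed height (40 mm). Axes as the jig's: the channel runs from here towards -y, z up. With the strip home its centre is at y = -90 mm from here and 65 mm of it sticks out past the open end.
- tin: Bystander: plain steel tin, 72 mm across, 85 mm high, standing beyond the work. Origin: centre of its underside.
- jar: Bystander: amber glass jar with dark lid, 66 mm across, 95 mm high, standing beyond the work. Origin: centre of its underside.
Mind the look-alikes: they are no part of the job. Leave any blue or red look-alike of the jig alone.

How it is judged (in metres and radians):
On the way, in this order (a step that is already met when the one before it is completed fails the run):
1. the strip lies flat on the slab, roughly square to it (within 0.4 rad), its -y end overhanging the slab's jig-side end by about 30 to 80 mm (strip centre 10 to 60 mm inside the edge) (y of plate in the frame of slab_edge between 0.01 and 0.06 m and z of plate in the frame of slab_edge between -0.004 and 0.004 m and angle between plate's own z axis and vertical below 0.05 rad and angle between the y axis of plate and the y axis of slab, either way round below 0.4 rad), for 0.2 s.
2. the strip is held by the fingers, lifted at least 20 mm clear above the slab's height (height (world z) of plate above 0.06 m and contact force between the fingers and plate above 1 N), for 0.1 s.
3. the strip is lowered between the fences, its middle within 8 mm of the bed, while the fingers are still on it (z of plate in the frame of jig_stop below 0.008 m and x of plate in the frame of jig_stop between -0.008 and 0.008 m and y of plate in the frame of jig_stop above -0.125 m and contact force between the fingers and plate above 0.3 N), for 0.1 s.
At the end, for the whole second after the job is handed in: The strip lies flat and still on the jig's bed between the fences (centre within 6 mm of the channel's middle, turned less than 0.1 rad, tilted less than 0.03 rad, underside within 3 mm of the bed), its end no more than 6 mm from the steel stop (y of plate in the frame of jig_stop between -0.096 and -0.086 m and x of plate in the frame of jig_stop between -0.006 and 0.006 m and z of plate in the frame of jig_stop between -0.003 and 0.003 m and angle between plate's own z axis and vertical below 0.03 rad and angle between the y axis of plate and the y axis of jig, either way round below 0.1 rad and linear speed of plate below 0.01 m/s); the robot touches nothing.
It fails at once if the strip falls to the bench (its middle below 20 mm) (height (world z) of plate below 0.02 m).
It fails at once if the tin is moved more than 25 mm (distance of tin from where it was at the start of the episode above 0.025 m).
It fails at once if the jar is moved more than 25 mm (distance of jar from where it was at the start of the episode above 0.025 m).
It also fails if it takes over 58 s, if anything falls off the work surface, if the arm or the gripper's body presses on something with over 40 N, if the wrist force passes 120 N, or if a joint passes its speed limit or range.

## Working session

There is one attempt and no reset: what is moved stays moved. The work goes in short steps, Python scripts to look and compute and a tool call to move; the robot and the scene stay as the last step left them, time stands still between calls to the robot, and variables do not carry over. Pictures are saved under pics/ and viewed, at most 10 in all, crops included, and the job is handed in when it is done.

Besides the shell and the picture viewer there is one more tool, called by a JSON object that holds its "fn" and its "kwargs". drive_tool: Moves the arm, as the interface text tells. Its arguments: {"type":"object","properties":{"plan":{"type":"array"}},"required":["plan"]}

```bash
mkdir -p pics; cat > h.py <<'E'
from bench import *
import numpy as np, cv2
def ray(m,u,v,z):
    d=np.array([(u-m["cx"])/m["fx"],(v-m["cy"])/m["fy"],1.])
    R=np.array(m["R"]);t=np.array(m["t"]);o=-R.T@t;w=R.T@d
    return o+w*(z-o[2])/w[2]
def proj(m,X):
    c=np.array(m["R"])@np.array(X)+np.array(m["t"]); return m["fx"]*c[0]/c[2]+m["cx"],m["fy"]*c[1]/c[2]+m["cy"]
def cloud(m,D):
    v,u=np.mgrid[:D.shape[0],:D.shape[1]]
    P=np.stack([(u-m["cx"])/m["fx"]*D,(v-m["cy"])/m["fy"]*D,D],-1)
    return (P-np.array(m["t"]))@np.array(m["R"])
def save(n,p): cv2.imwrite("pics/"+n,p[...,::-1])
E
python3 - <<'E'
from h import *
for n in("top","scene"):
    p,d=get_image(n); save(n+"0.png",p); np.savez(n+"0.npz",p=p,d=d)
m=camera_model("top");print(m); print(read_state())
E
```

```text
{'fx': 365.28528198613986, 'fy': 365.28528198613986, 'cx': 324.33783700729856, 'cy': 201.25654349395447, 'R': array([[-2.41400089e-02, -9.99700094e-01, -4.12103089e-03],
       [-9.78108677e-01,  2.44705059e-02, -2.06650939e-01],
       [ 2.06689807e-01, -9.57739426e-04, -9.78406054e-01]]), 't': array([ 14.84609047, 572.07106168, 653.77343844])}
{'clock': 0.1, 'joints': array([-8.78390425e-01,  3.85466254e-01,  6.76168638e-03, -3.88620770e-04,
       -1.19402203e+00, -2.58596894e-01]), 'joint_vel': array([-0.00033388, -0.00298243,  0.00143866,  0.00200385,  0.00056262,
        0.00243465]), 'joint_efforts': array([-5.75175745e-04, -3.93319988e+01,  1.88929868e+01,  4.19800535e+00,
       -2.64692688e-03,  2.00260992e-06]), 'position': array([ 262.48761471, -566.63147496,  230.34564466]), 'ee_rot': array([-2.15137605e-01,  9.76583251e-01,  9.40747383e-04, -2.81248494e-04]), 'contact_force': array([ 0.23556104, -0.11465622, -0.75204623]), 'wrist_torque': array([ 0.00814841, -0.06579274, -0.00984124]), 'grasp_force': 0.0, 'gripper_width': 85.32227497508224}
```

View pics/top0.png

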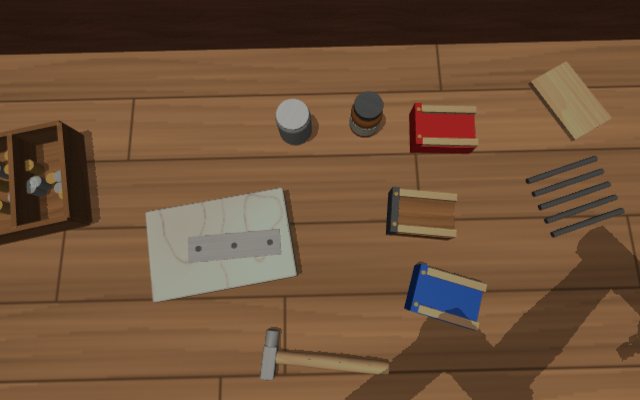

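View pics/scene0.png

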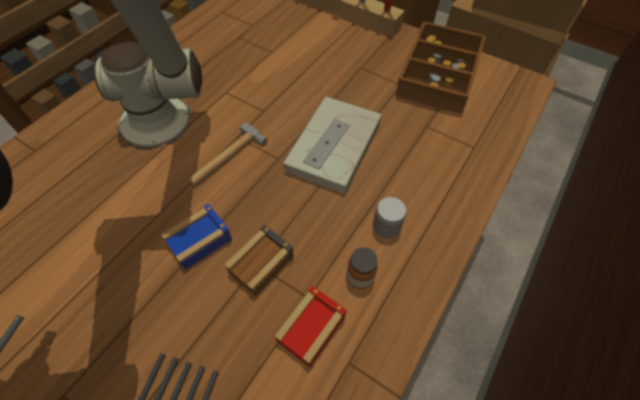

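The top view shows the slab at (147–296, 190–299), the strip at (188–281, 229–262) with rivets near (198,249), (234,245), (270,242). The wooden jig is at (388–457, 188–238) with its dark stop on the left, the tin at (294,120), the jar at (367,112).

```bash
python3 - <<'E'
from h import *
m=camera_model("top");z=np.load("top0.npz");p,d=z["p"],z["d"]
P=cloud(m,d); hsv=cv2.cvtColor(p,cv2.COLOR_RGB2HSV)
def rect(mask,name,zz):
    mask=cv2.morphologyEx(mask.astype(np.uint8),cv2.MORPH_OPEN,np.ones((3,3)))
    cs,_=cv2.findContours(mask,cv2.RETR_EXTERNAL,cv2.CHAIN_APPROX_NONE)
    c=max(cs,key=cv2.contourArea)[:,0]
    W=np.array([ray(m,u,v,zz)[:2] for u,v in c],np.float32)
    r=cv2.minAreaRect(W);print(name,c.min(0),c.max(0),r,np.round(cv2.boxPoints(r)).tolist())
U,V=np.meshgrid(np.arange(640),np.arange(400))
box=lambda a,b,c,e:(U>a)&(U<b)&(V>c)&(V<e)
print("h slab",np.median(P[200:290,160:280,2][P[200:290,160:280,2]>20]))
for u,v in [(198,249),(234,245),(270,242),(252,243),(170,260),(430,213),(395,213),(430,193),(440,232)]:print((u,v),hsv[v,u],P[v,u].round(1))
rect(box(130,310,170,310)&(hsv[...,1]<70)&(hsv[...,2]>90),"slab",40)
rect(box(170,290,215,275)&(hsv[...,1]<22)&(hsv[...,2]<190),"strip",43)
rect(box(380,470,180,245)&(P[...,2]>30),"jig",45)
rect(box(380,470,180,245)&(P[...,2]>30)&(hsv[...,2]<75),"stop",56)
f=box(380,470,180,245)&(P[...,2]>30)&(hsv[...,2]>140)
rect(f&(V<213),"f1",50);rect(f&(V>213),"f2",50)
for n,b,zz in(("tin",box(270,320,90,150),85),("jar",box(345,390,85,140),95)):
    q=P[b&(P[...,2]>zz-12)];print(n,np.median(q,0),q.min(0),q.max(0))
dk=box(170,290,220,275)&(hsv[...,2]<100)
n,l,s,c=cv2.connectedComponentsWithStats(dk.astype(np.uint8))
for i in range(1,n):
    if s[i,4]>8:print("rivet",s[i,4],c[i],ray(m,*c[i],43)[:2])
cv2.imwrite("pics/c0.png",cv2.resize(p[170:310,130:480,::-1],None,fx=2.28,fy=2.28,interpolation=2))
E
```

```text
h slab 40.55990769214834
(198, 249) [30  4 70] [486.8 249.   43.9]
(234, 245) [30 11 72] [492.9 179.1  43.5]
(270, 242) [45  7 72] [496.9 108.7  44.8]
(252, 243) [ 20  17 137] [496.1 144.3  42.1]
(170, 260) [ 28  26 155] [467.1 303.4  41.1]
(430, 213) [ 14 149 130] [ 547.5 -209.6   38.5]
(395, 213) [30  8 68] [ 546.2 -136.3   56.3]
(430, 193) [ 20  96 154] [ 585.7 -209.4   50.6]
(440, 232) [ 19  98 154] [ 507.5 -222.1   51.1]
slab [146 188] [296 301] ((498.0578918457031, 209.0559844970703), (178.92562866210938, 278.1632385253906), 9.043599128723145) [[388.0, 332.0], [432.0, 58.0], [608.0, 86.0], [565.0, 360.0]]
strip [188 229] [282 271] ((478.8887939453125, 177.27645874023438), (82.31024932861328, 181.88409423828125), 3.033905267715454) [[433.0, 266.0], [443.0, 84.0], [525.0, 89.0], [515.0, 270.0]]
jig [388 187] [456 238] ((548.2155151367188, -193.29803466796875), (133.13137817382812, 94.4192123413086), 83.2260513305664) [[493.0, -254.0], [587.0, -265.0], [603.0, -133.0], [509.0, -122.0]]
stop [388 187] [398 233] ((552.9126586914062, -133.31369018554688), (16.360637664794922, 92.5451
[... 294 characters left out ...]
f2 [398 225] [456 236] ((511.5819091796875, -197.38082885742188), (112.84827423095703, 12.999300956726074), 83.31944274902344) [[499.0, -253.0], [511.0, -254.0], [525.0, -142.0], [512.0, -141.0]]
tin [741.00849227  59.50130047  85.08400668] [424.77774826   1.46891435  73.03738781] [778.36189488  93.54689349 757.93609341]
jar [753.80431875 -89.2377986   95.27190477] [ 424.77774826 -117.35310649   83.37649537] [786.16849025   1.46891435 757.93609341]
rivet 12 [288.75 224.25] [531.16773326  72.15229721]
rivet 26 [269.57692308 241.84615385] [497.37765422 109.79272469]
rivet 24 [233.70833333 245.        ] [492.94404375 179.82606378]
rivet 27 [197.74074074 248.40740741] [488.03460456 249.83675746]
```

View pics/c0.png

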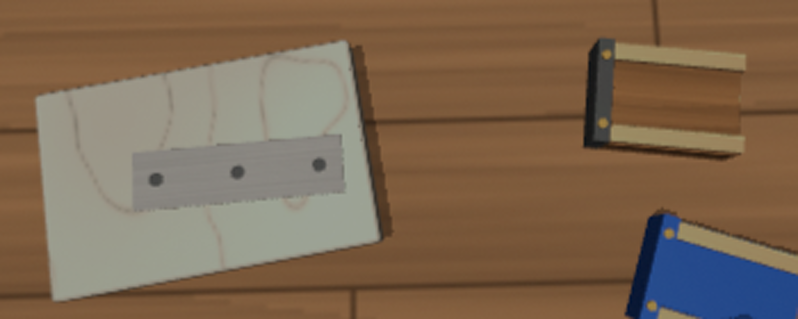

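The crop confirms the layout: the strip is centred at (237,172) in the crop, and the slab's jig-side edge runs from (348,41) to (380,241). Computed values are strip centre (493,180) at yaw +3.8°, slab edge middle (520,72) at slab yaw +9°, and jig yaw −6.7°. Next I move over the strip.

{"fn": "drive_tool", "kwargs": {"plan": [[[1,11.5,37.3,0,3.45],[1,11.5,37.3,0,3.45],[1,11.5,37.3,0,3.45],[1,11.5,37.3,0,3.45],[1,11.5,37.3,0,3.45],[1,11.5,37.3,0,3.45],[1,11.5,37.3,0,3.45],[1,11.5,37.3,0,3.45],[1,11.5,37.3,0,3.45],[1,11.5,37.3,0,3.45],[1,11.5,37.3,0,3.45],[1,11.5,37.3,0,3.45],[1,11.5,37.3,0,3.45],[1,11.5,37.3,0,3.45],[1,11.5,37.3,0,3.45],[1,11.5,37.3,0,3.45],[1,11.5,37.3,0,3.45],[1,11.5,37.3,0,3.45],[1,11.5,37.3,0,3.45],[1,11.5,37.3,0,3.45]]]}}

```text
clock: 1.77
position: [492.5, 180.8, 231.0]
ee_rot: [0.732, -0.682, -0.0, 0.0]
contact_force: [1.3, -0.5, -0.8]
gripper_width: 0.0
grasp_force: 0.0
```

{"fn": "drive_tool", "kwargs": {"plan": [[[1,0,0,-40,0],[1,0,0,-40,0],[1,0,0,-40,0],[1,0,0,-30,0],[1,0,0,-20,0],[1,0,0,0,0],[1,0,0,0,0],[1,0,0,0,0],[1,0,0,0,0]]]}}

```text
clock: 2.52
position: [493.9, 179.7, 63.2]
ee_rot: [0.731, -0.683, 0.0, -0.002]
contact_force: [-0.4, 0.4, 0.9]
gripper_width: -0.2
grasp_force: 0.0
```

{"fn": "drive_tool", "kwargs": {"plan": [[[1,0,0,-8,0],[1,0,0,-6,0],[1,0,0,-2,0],[1,0,0,-1,0],[1,0,0,0,0],[1,0,0,0,0]]]}}

```text
clock: 3.02
position: [492.8, 179.0, 44.3]
ee_rot: [0.731, -0.683, 0.0, 0.0]
contact_force: [0.2, -0.3, -0.6]
gripper_width: -0.3
grasp_force: 0.0
```

{"fn": "drive_tool", "kwargs": {"plan": [[[1,0,0,-1,0],[1,0,0,0,0],[1,0,0,0,0]]]}}

```text
clock: 3.27
position: [492.7, 179.0, 43.4]
ee_rot: [0.731, -0.683, 0.0, -0.0]
contact_force: [-0.9, -0.2, 1.1]
gripper_width: 0.0
grasp_force: 0.0
```

{"fn": "drive_tool", "kwargs": {"plan": [[[1,0,0,-0.5,0],[1,0,0,0,0],[1,0,0,0,0]]]}}

```text
clock: 3.52
position: [492.9, 179.0, 43.1]
ee_rot: [0.731, -0.683, 0.0, -0.0]
contact_force: [-1.2, -0.5, 2.3]
gripper_width: 0.3
grasp_force: 1.3
```

{"fn": "drive_tool", "kwargs": {"plan": [[[1,0,0,-0.5,0],[1,0,0,0,0],[1,0,0,0,0]]]}}

```text
clock: 3.77
position: [493.0, 179.0, 43.1]
ee_rot: [0.731, -0.683, 0.0, -0.0]
contact_force: [-1.1, 0.4, 6.7]
gripper_width: 0.2
grasp_force: 3.0
```

{"fn": "drive_tool", "kwargs": {"plan": [[[1,0,0,-0.7,0],[1,0,0,0,0],[1,0,0,0,0]]]}}

```text
clock: 4.02
position: [493.2, 179.1, 43.1]
ee_rot: [0.731, -0.683, 0.0, -0.001]
contact_force: [-1.9, -0.8, 10.8]
gripper_width: 0.2
grasp_force: 5.0
```

{"fn": "drive_tool", "kwargs": {"plan": [[[1,0.3,-2,0,0],[1,0.6,-4,0,0],[1,0.6,-4,0,0],[1,0.6,-4,0,0],[1,0.6,-4,0,0],[1,0.3,-2,0,0],[1,0,0,0,0],[1,0,0,0,0]]]}}

```text
clock: 4.68
position: [497.6, 159.8, 43.1]
ee_rot: [0.731, -0.683, 0.001, -0.002]
contact_force: [0.8, -0.3, 6.1]
gripper_width: 0.1
grasp_force: 3.3
```

```bash
cat > riv.py <<'E'
from h import *
import sys
# rivets of the strip in the top view, on plane z
def rivets(zz=43,a=(170,400,190,290)):
    m=camera_model("top");p,_=get_image("top");hsv=cv2.cvtColor(p,cv2.COLOR_RGB2HSV)
    mask=np.zeros(p.shape[:2],np.uint8);mask[a[2]:a[3],a[0]:a[1]]=((hsv[...,2]<100)&(hsv[...,1]<60))[a[2]:a[3],a[0]:a[1]]
    n,l,s,c=cv2.connectedComponentsWithStats(mask)
    for i in range(1,n):
        if 8<s[i,4]<60:print(s[i,4],c[i].round(1),ray(m,*c[i],zz)[:2].round(1))
    return p
if __name__=="__main__": save(sys.argv[1],rivets())
E
python3 riv.py a1.png
```

```text
12 [228.9 242.4] [498.2 189.3]
```

View pics/a1.png

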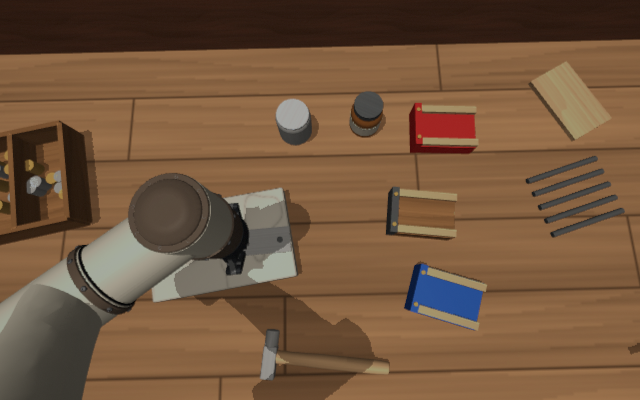

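The picture shows the front rivet moved from (270,242) to about (280,239), so the strip follows the fingertips. I continue the drag with a little more pressure.

{"fn": "drive_tool", "kwargs": {"plan": [[[1,0,0,-0.5,0],[1,0,0,0,0],[1,0.3,-2,0,0],[1,0.6,-4,0,0],[1,0.6,-4,0,0],[1,0.6,-4,0,0],[1,0.6,-4,0,0],[1,0.6,-4,0,0],[1,0.6,-4,0,0],[1,0.3,-2,0,0],[1,0,0,0,0],[1,0,0,0,0]]]}}

```text
clock: 5.73
position: [502.4, 132.1, 43.1]
ee_rot: [0.731, -0.682, 0.001, -0.003]
contact_force: [1.4, -0.4, 8.9]
gripper_width: 0.4
grasp_force: 4.3
```

{"fn": "drive_tool", "kwargs": {"plan": [[[1,0.3,-2,0,0],[1,0.6,-4,0,0],[1,0.6,-4,0,0],[1,0.6,-4,0,0],[1,0.6,-4,0,0],[1,0.6,-4,0,0],[1,0.3,-2,0,0],[1,0,0,0,0],[1,0,0,0,0]]]}}

```text
clock: 6.48
position: [506.1, 107.9, 43.1]
ee_rot: [0.731, -0.682, 0.001, -0.003]
contact_force: [0.5, -0.0, 8.4]
gripper_width: -0.1
grasp_force: 4.3
```

{"fn": "drive_tool", "kwargs": {"plan": [[[1,0,0,5,0],[0.5,0,0,25,0],[0,0,0,40,0],[-1,0,0,40,0],[-1,0,-41,0,0],[-1,0,-41,0,0],[-1,0,-41,0,0],[-1,0,-41,0,0],[-1,0,-41,0,0],[-1,0,-41,0,0],[-1,0,0,0,0],[-1,0,0,0,0]]]}}

```text
clock: 7.48
position: [502.7, -141.1, 150.6]
ee_rot: [0.729, -0.685, -0.001, 0.0]
contact_force: [-0.4, 0.0, 0.5]
gripper_width: 85.2
grasp_force: 0.0
```

```bash
python3 riv.py a2.png
```

```text
13 [371. 196.] [584.2 -93. ]
11 [228. 198.] [587.3 193.8]
41 [365.3 208.9] [558.2 -80.4]
49 [241.3 244. ] [494.6 165. ]
27 [364.  239.9] [496.7 -74.8]
```

View pics/a2.png

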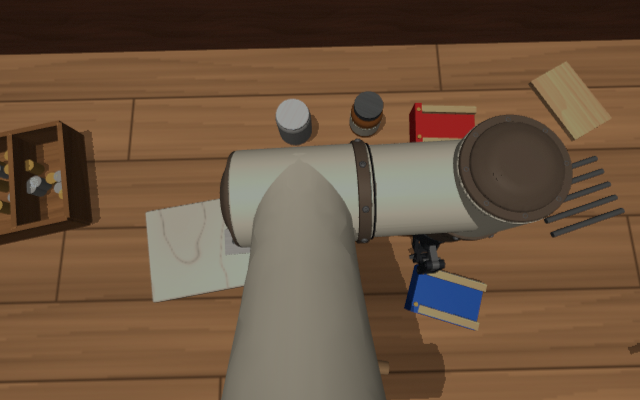

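The arm hides the strip here, with only a part near (236,237) visible, so I will use the wrist camera from the pre-grasp hover.

{"fn": "drive_tool", "kwargs": {"plan": [[[-1,1,40,0,0],[-1,1,40,0,0],[-1,1,40,0,0],[-1,0.5,40,0,0],[-1,0,12,0,0],[-1,0,0,0,0],[-1,0,0,0,0],[-1,0,0,0,0]]]}}

```text
clock: 8.2
position: [506.5, 33.1, 151.0]
ee_rot: [0.731, -0.683, -0.0, 0.0]
contact_force: [0.6, -0.5, -0.7]
gripper_width: 85.3
grasp_force: 0.0
```

```bash
cat >> h.py <<'E'
def wrist():
    from scipy.spatial.transform import Rotation as Ro
    s=read_state();p,d=get_image("wrist");m=dict(camera_model("wrist"));M=np.array(m["mount"])
    T=np.eye(4);T[:3,:3]=Ro.from_quat(s["ee_rot"]).as_matrix();T[:3,3]=s["position"]
    C=np.linalg.inv(T@M);m["R"]=C[:3,:3];m["t"]=C[:3,3];return s,p,d,m
E
python3 - <<'E'
from h import *
s,p,d,m=wrist();save("w1.png",p);np.savez("w1.npz",p=p,d=d,R=m["R"],t=m["t"],k=[m[k] for k in("fx","fy","cx","cy")])
print(s["position"],s["gripper_width"],-m["R"].T@m["t"])
E
```

```text
[506.53985531  33.06288226 150.96865468] 85.31713926322251 [511.9921371  -32.25216791 292.45394785]
```

View pics/w1.png

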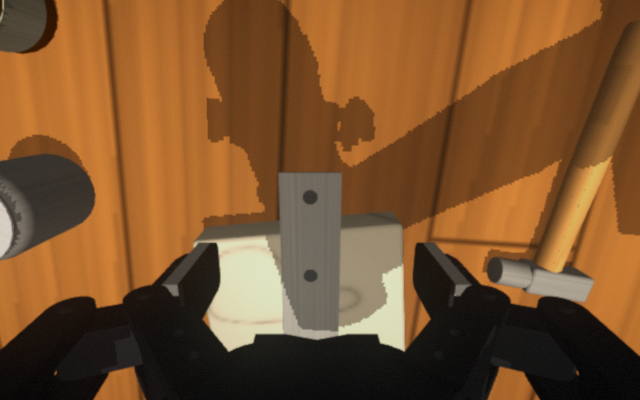

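The wrist view shows the strip overhanging the slab: its end corners are at (280,172) and (341,172), rivets at (310,197) and (310,275), and the slab edge runs from (205,232) to (403,217).

```bash
python3 - <<'E'
from h import *
z=np.load("w1.npz");m=dict(zip(("fx","fy","cx","cy"),z["k"]),R=z["R"],t=z["t"]);p=z["p"];d=z["d"]
P=cloud(m,d)
for n,u,v,h in[("c1",280,172,43),("c2",341,172,43),("c3",283,330,43),("r1",310,197,43),("r2",310,275,43),("s1",205,240,40),("s2",403,222,40),("edge L",279,220,43),("edge R",341,220,43)]:print(n,ray(m,u,v,h).round(1),P[v,u].round(1))
E
```

```text
c1 [536.8  18.5  43. ] [541.2  27.5  -1.2]
c2 [489.1  15.3  43. ] [485.2  23.4   0.7]
c3 [528.5 163.   43. ] [528.7 166.3  38.8]
r1 [512.1  37.3  43. ] [512.1  37.4  42.4]
r2 [507.7 106.5  43. ] [507.7 107.   42.1]
s1 [597.7  81.5  40. ] [598.9  83.   36.7]
s2 [433.9  54.3  40. ] [ 4.214e+02  6.820e+01 -4.000e-01]
edge L [536.1  58.4  43. ] [540.3  74.3  -0.7]
edge R [485.6  55.   43. ] [482.7  64.7  15.4]
```

{"fn": "drive_tool", "kwargs": {"plan": [[[-1,5,1,-20,0],[-1,0,0,-35,0],[-1,0,0,-30,0],[-1,0,0,-20,0],[-1,0,0,-15,0],[-1,0,0,-11,0],[-1,0,0,0,0],[-1,0,0,0,0]]]}}

```text
clock: 8.92
position: [511.8, 32.8, 19.8]
ee_rot: [0.73, -0.683, -0.0, 0.001]
contact_force: [0.4, -0.0, 0.3]
gripper_width: 85.6
grasp_force: 0.0
```

{"fn": "drive_tool", "kwargs": {"plan": [[[0,0,0,0,0],[0.1,0,0,0,0],[0.2,0,0,0,0],[0.3,0,0,0,0],[0.4,0,0,0,0],[0.6,0,0,0,0],[0.8,0,0,0,0],[1,0,0,0,0],[1,0,0,0,0],[1,0,0,0,0]]]}}

```text
clock: 9.75
position: [512.6, 34.0, 20.6]
ee_rot: [0.731, -0.683, 0.0, -0.0]
contact_force: [0.5, -1.8, 5.5]
gripper_width: 48.3
grasp_force: 61.1
```

Held at about 50 mm with 61 N. I lift slowly and look at any droop.

{"fn": "drive_tool", "kwargs": {"plan": [[[1,0,0,2,0],[1,0,0,4,0],[1,0,0,8,0],[1,0,0,12,0],[1,0,0,14,0],[1,0,0,14,0],[1,0,0,12,0],[1,0,0,8,0],[1,0,0,4,0],[1,0,0,2,0],[1,0,0,0,0],[1,0,0,0,0]]]}}

```text
clock: 10.75
position: [511.5, 33.8, 99.5]
ee_rot: [0.73, -0.683, -0.0, 0.001]
contact_force: [-0.3, 0.9, -1.2]
gripper_width: 48.1
grasp_force: 62.0
```

```bash
python3 - <<'E'
from h import *
s,p,d,m=wrist();save("w2.png",p);P=cloud(m,d);print(s["position"],s["grasp_force"],s["contact_force"])
for v in range(170,335,20):print(v,P[v,310].round(1),p[v,310])
E
```

```text
[511.46316317  33.79279838  99.48319387] 61.959850788116455 [-0.31651588  0.91615735 -1.24687224]
170 [518.2  14.8  -1.7] [139  84  38]
190 [517.3  30.4  -1.5] [141  85  38]
210 [516.3  46.5  -1.1] [141  86  39]
230 [515.2  63.3  -1.3] [138  83  40]
250 [515.5  24.4 120.1] [129 121 108]
270 [515.   33.2 120.5] [65 64 57]
290 [514.4  43.2 119.2] [98 94 84]
310 [513.8  52.9 119.2] [129 123 109]
330 [513.2  62.9 119.2] [127 120 108]
```

View pics/w2.png

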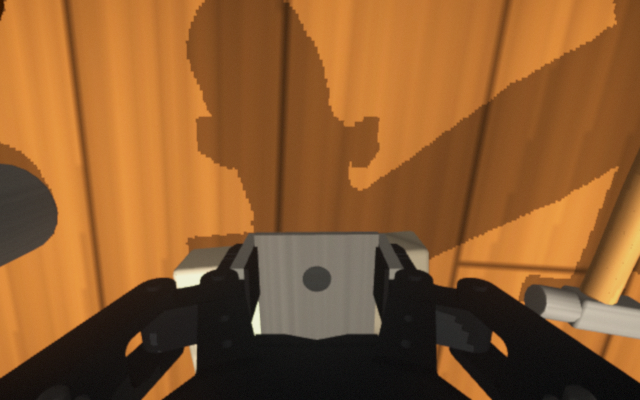

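The strip is held flat, with its end edge at row 233 and the rivet at (317,279). Next I turn to the jig's yaw and stop just short of it, so the wrist camera sees strip and jig in one view.

{"fn": "drive_tool", "kwargs": {"plan": [[[1,3,-10,10,-1],[1,6,-25,15,-2],[1,6,-30,15,-2],[1,6,-30,10,-2],[1,6,-30,0,-2],[1,4,-20,0,-1.6],[1,2,-9,0,0],[1,0,0,0,0],[1,0,0,0,0],[1,0,0,0,0]]]}}

```text
clock: 11.63
position: [544.6, -119.4, 149.5]
ee_rot: [-0.665, 0.747, 0.001, -0.0]
contact_force: [0.8, 0.5, -1.5]
gripper_width: 48.0
grasp_force: 62.1
```

```bash
python3 - <<'E'
from h import *
s,p,d,m=wrist();save("w3.png",p);np.savez("w3.npz",p=p,d=d,R=m["R"],t=m["t"],k=[m[k] for k in("fx","fy","cx","cy")])
print(s["position"],s["ee_rot"],s["grasp_force"])
E
```

```text
[ 544.59231409 -119.35634586  149.51909053] [-6.64616824e-01  7.47184077e-01  5.12339524e-04 -4.12191270e-04] 62.07759618759155
```

View pics/w3.png

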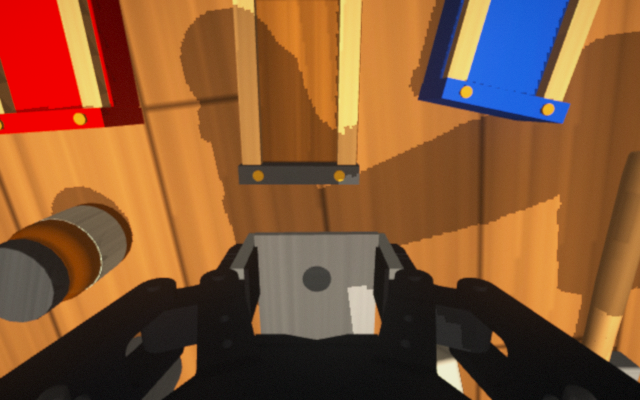

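The view shows the jig's stop top at rows 165–184, columns 240–358, with screws at (258,175) and (339,176). The fences lead up from it. The held strip's end is at row 233, its rivet at (317,279).

```bash
python3 - <<'E'
from h import *
z=np.load("w3.npz");m=dict(zip(("fx","fy","cx","cy"),z["k"]),R=z["R"],t=z["t"]);p=z["p"];d=z["d"]
g=cv2.cvtColor(p,cv2.COLOR_RGB2HSV)
P=cloud(m,d)
zs=np.median(P[300:320,290:330,2]);print("strip top z",zs,P[250,317,2],P[325,317,2])
def fence(a,b,v):   # pale: low sat, bright
    w=np.where((p[v,a:b,2].astype(int)>80)|((g[v,a:b,1]<130)))[0]+a
    return w.min(),w.max()
for v in(20,60,100,140,155):
    l=fence(225,275,v);r=fence(325,370,v)
    print(v,l,r,[ray(m,u,v,50).round(1)[:2].tolist() for u in(*l,*r)])
col=g[:,300,2];print("col300 V rows150-190",col[155:190].tolist())
for n,u,v in[("scr1",258,175),("scr2",339,176),("in L",265,165),("in R",330,165),("out L",245,184),("outR",300,184)]:print(n,ray(m,u,v,56).round(1),P[v,u].round(1))
mask=((g[...,2]<95)&(np.indices(g.shape[:2])[0]>262)&(np.indices(g.shape[:2])[0]<296)).astype(np.uint8);mask[:,:295]=0;mask[:,340:]=0
M=cv2.moments(mask);u,v=M["m10"]/M["m00"],M["m01"]/M["m00"];print("rivet",u,v,ray(m,u,v,zs).round(1))
print("end",ray(m,317,233.5,zs).round(1),ray(m,265,233.5,zs).round(1),ray(m,370,234,zs).round(1))
row=g[300,235:400,2];print(row.tolist())
E
```

```text
strip top z 169.31136128429293 170.4534018977801 169.09854319588445Traceback (most recent call last):
  File "<stdin>", line 10, in <module>
  File "<stdin>", line 8, in fence
    return umr_minimum(a, axis, None, out, keepdims, initial, where)
ValueError: zero-size array to reduction operation minimum which has no identity
```

```bash
python3 - <<'E'
from h import *
z=np.load("w3.npz");m=dict(zip(("fx","fy","cx","cy"),z["k"]),R=z["R"],t=z["t"]);p=z["p"];d=z["d"]
g=cv2.cvtColor(p,cv2.COLOR_RGB2HSV);zs=169.5
for v in(20,100,150):
    s=cv2.GaussianBlur(g[...,1],(3,3),0)[v].astype(int);h=np.diff(s)
    # strongest saturation steps at fence borders
    e=[a+(np.argmax(k*h[a:b])) for a,b,k in((225,247,-1),(248,272,1),(325,345,-1),(346,370,1))]
    print(v,e,[ray(m,u+.5,v,50).round(1)[:2].tolist() for u in e])
print("V col300",g[155:190,300,2].tolist())
for n,u,v in[("scr1",258,175),("scr2",339,176),("in L",265,165),("in R",330,165),("out L",245,184),("outR",300,184)]:print(n,ray(m,u,v,56).round(1))
k=np.zeros(g.shape[:2],np.uint8);k[262:297,295:340]=g[262:297,295:340,2]<95
M=cv2.moments(k,True);u,v=M["m10"]/M["m00"],M["m01"]/M["m00"];print("rivet",u,v,ray(m,u,v,zs).round(1))
print("end",[ray(m,a,b,zs).round(1)[:2].tolist() for a,b in((317,233.5),(265,233.5),(370,234))])
print(g[300,240:400:2,2].tolist())
E
```

```text
20 [np.int64(232), np.int64(256), np.int64(338), np.int64(360)] [[587.2, -247.4], [571.1, -245.5], [516.2, -239.1], [501.4, -237.4]]
100 [np.int64(237), np.int64(259), np.int64(337), np.int64(357)] [[593.1, -196.0], [577.5, -194.1], [522.0, -187.6], [507.8, -185.9]]
150 [np.int64(240), np.int64(261), np.int64(336), np.int64(356)] [[597.3, -160.5], [581.8, -158.6], [526.3, -152.1], [511.5, -150.4]]
V col300 [141, 141, 141, 141, 139, 128, 101, 66, 46, 44, 50, 59, 64, 65, 66, 68, 65, 66, 66, 67, 66, 67, 66, 66, 66, 68, 66, 66, 72, 106, 137, 139, 139, 139, 137]
scr1 [ 586.2 -141.3   56. ]
scr2 [ 526.7 -133.5   56. ]
in L [ 579.9 -148.1   56. ]
in R [ 532.5 -142.5   56. ]
out L [ 597.  -135.7   56. ]
outR [ 556.2 -130.9   56. ]
rivet 316.38378378378377 278.4918918918919 [ 545.9 -115.7  169.5]
end [[543.3, -135.7], [564.1, -138.1], [522.1, -133.0]]
[25, 24, 27, 34, 38, 27, 25, 23, 24, 86, 128, 129, 134, 137, 135, 132, 139, 136, 133, 134, 134, 139, 141, 136, 134, 128, 130, 133, 136, 135, 133, 131, 129, 131, 131, 133, 132, 134, 135, 135, 132, 132, 133, 132, 133, 134, 134, 133, 133, 133, 132, 133, 130, 128, 152, 206, 212, 212, 212, 210, 209, 211, 213, 211, 210, 210, 210, 169, 31, 25, 26, 29, 37, 35, 27, 26, 26, 26, 26, 26]
```

{"fn": "drive_tool", "kwargs": {"plan": [[[1,-0.5,-10,0,0],[1,-1.5,-25,0,0],[1,-2,-36,0,0],[1,-2,-36,0,0],[1,-2,-36,0,0],[1,-1.5,-30,0,0],[1,-1,-15,0,0],[1,0,-6,0,0],[1,0,0,-10,0],[1,0,0,-20,0],[1,0,0,-25,0],[1,0,0,-25,0],[1,0,0,-14,0],[1,0,0,-6,0],[1,0,0,0,0],[1,0,0,0,0],[1,0,0,0,0]]]}}

```text
clock: 13.1
position: [535.7, -313.9, 51.5]
ee_rot: [-0.665, 0.747, -0.001, 0.001]
contact_force: [0.1, -0.2, -1.0]
gripper_width: 47.7
grasp_force: 62.1
```

```bash
python3 - <<'E'
from h import *
s,p,d,m=wrist();print(s["position"],s["contact_force"])
q=get_image("top")[0]
a=cv2.resize(q[150:270,340:500],(640,480));save("t4.png",a)
E
```

```text
[ 535.73249699 -313.85509586   51.47923063] [ 0.12883707 -0.18007921 -1.03840692]
```

View pics/t4.png

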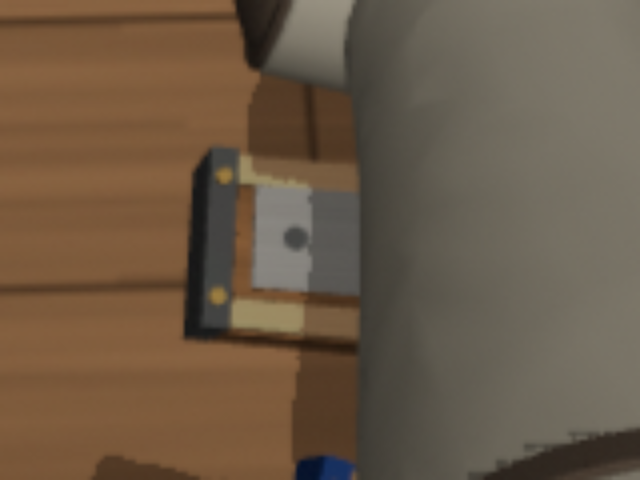

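The far end of the strip is visible over the channel: its end edge runs from (254,185) to (252,287), with the rivet at (295,237). The stop's inner edge is near column 237.

```bash
python3 - <<'E'
from h import *
m=camera_model("top");f=lambda x,y,z:ray(m,340+(x-1.5)/4,150+(y-1.5)/4,z)[:2].round(1)
for z in(66,69):print("strip",z,f(254,185,z),f(252,287,z),"riv",f(295,237,z))
print("stop top inner",f(239,150,56),f(230,330,56),"screws",f(225,175,56),f(218,295,56))
print("fence inner",f(240,184,50),f(231,299,50),f(310,187,50),f(303,304,50))
E
```

```text
strip 66 [ 577.8 -152.3] [ 527.9 -147.9] riv [ 551.7 -170.2]
strip 69 [ 577.1 -151.6] [ 527.5 -147.3] riv [ 551.1 -169.5]
stop top inner [ 597.9 -148.3] [ 508.7 -138. ] screws [ 585.4 -140.6] [ 525.9 -133.3]
fence inner [ 582.  -148.9] [ 524.6 -140.7] [ 579.6 -183.5] [ 521.3 -175.6]
```

Lateral alignment is within about 1 mm and the stop gap is about 7 mm. I lower and feel for the bed.

{"fn": "drive_tool", "kwargs": {"plan": [[[1,0,0,-5,0],[1,0,0,-7,0],[1,0,0,-5,0],[1,0,0,-3,0],[1,0,0,-2,0],[1,0,0,-1,0],[1,0,0,0,0],[1,0,0,0,0],[1,0,0,0,0]]]}}

```text
clock: 13.95
position: [534.7, -314.2, 27.3]
ee_rot: [-0.664, 0.747, -0.0, 0.0]
contact_force: [-0.4, -0.5, -1.4]
gripper_width: 47.4
grasp_force: 62.1
```

{"fn": "drive_tool", "kwargs": {"plan": [[[1,0,0,-1,0],[1,0,0,-1,0],[1,0,0,0,0],[1,0,0,0,0]]]}}

```text
clock: 14.28
position: [534.5, -314.1, 25.1]
ee_rot: [-0.664, 0.747, 0.0, 0.0]
contact_force: [0.0, 0.0, -1.9]
gripper_width: 47.7
grasp_force: 62.1
```

{"fn": "drive_tool", "kwargs": {"plan": [[[1,0,0,-1,0],[1,0,0,-1,0],[1,0,0,0,0],[1,0,0,0,0]]]}}

```text
clock: 14.62
position: [534.6, -314.1, 23.1]
ee_rot: [-0.664, 0.747, -0.0, 0.0]
contact_force: [0.1, 0.9, -1.0]
gripper_width: 47.8
grasp_force: 62.1
```

{"fn": "drive_tool", "kwargs": {"plan": [[[1,0,0,-1,0],[1,0,0,0,0],[1,0,0,0,0]]]}}

```text
clock: 14.87
position: [534.5, -314.1, 22.1]
ee_rot: [-0.664, 0.747, -0.0, 0.0]
contact_force: [-0.2, -0.3, -0.9]
gripper_width: 47.7
grasp_force: 62.1
```

{"fn": "drive_tool", "kwargs": {"plan": [[[1,0,0,-0.7,0],[1,0,0,0,0],[1,0,0,0,0]]]}}

```text
clock: 15.12
position: [534.6, -314.1, 21.6]
ee_rot: [-0.664, 0.747, -0.0, 0.0]
contact_force: [0.4, -0.0, -0.0]
gripper_width: 47.6
grasp_force: 62.2
```

{"fn": "drive_tool", "kwargs": {"plan": [[[1,0,0,-0.7,0],[1,0,0,0,0],[1,0,0,0,0]]]}}

```text
clock: 15.37
position: [534.6, -314.1, 21.0]
ee_rot: [-0.664, 0.747, -0.0, 0.0]
contact_force: [0.2, 0.1, 1.6]
gripper_width: 47.9
grasp_force: 62.3
```

{"fn": "drive_tool", "kwargs": {"plan": [[[1,0.1,1,0,0],[1,0.1,1,0,0],[1,0.1,1,0,0],[1,0.1,1,0,0],[1,0,0,0,0],[1,0,0,0,0]]]}}

```text
clock: 15.87
position: [535.3, -310.0, 20.9]
ee_rot: [-0.664, 0.747, -0.0, 0.0]
contact_force: [0.2, -0.7, 1.3]
gripper_width: 47.8
grasp_force: 62.3
```

Now I creep towards the stop.

{"fn": "drive_tool", "kwargs": {"plan": [[[1,0.1,1,0,0],[1,0,0,0,0],[1,0,0,0,0]]]}}

```text
clock: 16.12
position: [535.2, -309.1, 20.8]
ee_rot: [-0.664, 0.747, -0.0, 0.0]
contact_force: [0.4, -0.7, 2.6]
gripper_width: 47.6
grasp_force: 62.4
```

{"fn": "drive_tool", "kwargs": {"plan": [[[1,0.1,1,0,0],[1,0,0,0,0],[1,0,0,0,0]]]}}

```text
clock: 16.37
position: [535.2, -308.1, 20.8]
ee_rot: [-0.664, 0.747, -0.0, 0.0]
contact_force: [0.0, -0.7, 2.0]
gripper_width: 47.8
grasp_force: 62.4
```

{"fn": "drive_tool", "kwargs": {"plan": [[[1,0.1,1,0,0],[1,0,0,0,0],[1,0,0,0,0]]]}}

```text
clock: 16.62
position: [535.2, -307.1, 20.8]
ee_rot: [-0.664, 0.747, -0.0, -0.0]
contact_force: [0.5, -0.8, 2.3]
gripper_width: 48.2
grasp_force: 62.4
```

{"fn": "drive_tool", "kwargs": {"plan": [[[1,0.1,1,0,0],[1,0,0,0,0],[1,0,0,0,0]]]}}

```text
clock: 16.87
position: [535.2, -307.0, 20.8]
ee_rot: [-0.664, 0.747, -0.0, -0.0]
contact_force: [-0.8, -5.9, 2.3]
gripper_width: 47.7
grasp_force: 62.3
```

{"fn": "drive_tool", "kwargs": {"plan": [[[1,0.1,0.6,0,0],[1,0,0,0,0],[1,0,0,0,0]]]}}

```text
clock: 17.12
position: [535.2, -307.0, 20.8]
ee_rot: [-0.664, 0.748, -0.001, -0.001]
contact_force: [-0.3, -8.5, 1.3]
gripper_width: 47.6
grasp_force: 62.3
```

{"fn": "drive_tool", "kwargs": {"plan": [[[1,0.1,0.6,0,0],[1,0,0,0,0],[1,0,0,0,0]]]}}

```text
clock: 17.37
position: [535.1, -306.9, 20.8]
ee_rot: [-0.664, 0.748, -0.001, -0.001]
contact_force: [-1.5, -10.1, 1.1]
gripper_width: 47.9
grasp_force: 62.3
```

Against the stop (10 N). I relieve the push, settle flat and open.

{"fn": "drive_tool", "kwargs": {"plan": [[[1,-0.2,-1.6,0,0],[1,0,0,-0.6,0],[1,0,0,0,0],[1,0,0,0,0]]]}}

```text
clock: 17.7
position: [535.1, -307.0, 20.3]
ee_rot: [-0.664, 0.747, -0.0, -0.0]
contact_force: [-0.8, -5.5, 2.5]
gripper_width: 48.1
grasp_force: 62.4
```

{"fn": "drive_tool", "kwargs": {"plan": [[[0.1,0,0,0,0],[0,0,0,0,0],[-0.3,0,0,0,0],[-0.6,0,0,0,0],[-1,0,0,0,0],[-1,0,0,0,0],[-1,0,0,0,0],[-1,0,0,0,0]]]}}

```text
clock: 18.37
position: [535.3, -306.1, 19.9]
ee_rot: [-0.664, 0.747, 0.0, -0.0]
contact_force: [-0.6, 1.1, 0.4]
gripper_width: 85.0
grasp_force: 0.0
```

```bash
python3 - <<'E'
from h import *
s,p,d,m=wrist();P=cloud(m,d)
for v in range(235,335,15):print(v,P[v,317].round(1),p[v,317])
q=get_image("top")[0];m=camera_model("top")
save("t5.png",np.vstack([cv2.resize(q[150:270,340:500],(400,300)),cv2.resize(p,(400,250))]))
E
```

```text
235 [ 533.9 -322.6   41.8] [124 115 102]
250 [ 534.6 -316.6   42.7] [122 115 103]
265 [ 535.5 -309.5   41.7] [108 101  92]
280 [ 536.3 -302.7   41.6] [63 59 54]
295 [ 537.  -296.5   42.8] [124 116 106]
310 [ 537.9 -288.5   41.5] [200 191 173]
325 [ 538.7 -282.    42.6] [199 189 172]
```

View pics/t5.png

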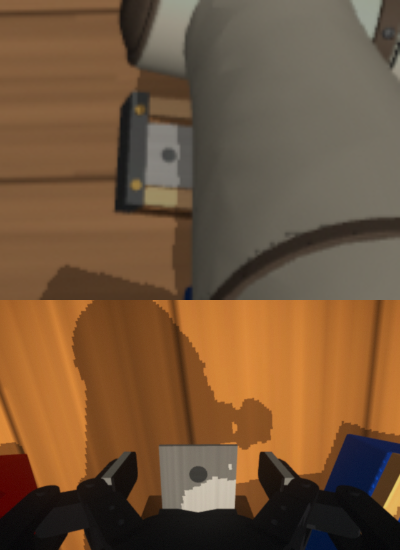

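The strip lies flat with its far end touching the stop, at (147,155) in the upper panel, and the fingers stand clear at both sides. I retreat upwards and check once more.

{"fn": "drive_tool", "kwargs": {"plan": [[[-1,0,0,10,0],[-1,0,0,20,0],[-1,0,0,40,0],[-1,0,0,40,0],[-1,0,0,40,0],[-1,-20,-35,20,0],[-1,-20,-35,0,0],[-1,-20,-35,0,0],[-1,-20,-35,0,0],[-1,-20,-35,0,0],[-1,-20,-35,0,0],[-1,-20,-30,0,0],[-1,-20,-10,0,0],[-1,0,0,0,0],[-1,0,0,0,0],[-1,0,0,0,0],[-1,0,0,0,0]]]}}

```text
clock: 19.88
position: [377.7, -553.2, 189.2]
ee_rot: [-0.665, 0.747, -0.0, 0.0]
contact_force: [-0.1, -0.0, -0.3]
gripper_width: 85.5
grasp_force: 0.0
```

```bash
python3 - <<'E'
from riv import *
p=rivets(43,(380,500,185,245));save("t6.png",p)
E
```

```text
26 [407.1 211.6] [ 550.7 -163. ]
28 [442.5 214.6] [ 542.8 -232.8]
27 [478.1 217.7] [ 535.  -302.6]
```

```bash
python3 -c "from bench import *; print(job_done())"
```

```text
the job is handed in; nothing more can be done
None
```

The job is handed in, verdict not shown: by my last camera check the strip is flat on the jig's bed between the fences, up against the stop (10 N felt there before release), turned under 0.01 rad from the channel, with the gripper clear.

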